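Put the two-tier garnish stand back together

ROBOT

A 6-joint arm with a two-finger parallel gripper is mounted at the origin on a cart in front of the work surface, level with it; the furniture and walls round the work are solid. World frame = base frame: x ahead of the robot, y to its left, z up, the work surface at z = 0. Lengths are in mm, angles in degrees, forces in N, time in s.
With the tool pointing down it reaches from about 300 to 850 mm from the base axis. Payload 4.2 kg.
Tool frame: the origin (TCP) lies on the centre line of the jaws, within the pads' length; the fingertips stand 14 mm ahead of it and the grasp point (between the pads) lies 5 mm behind it (env.finger_overhang is the z of the fingertips in the tool frame, in mm); z points along the fingers, y is the line along which they close (so a half turn about z gives the same grasp; the last joint's range is limited). The gripper opens to 91 mm and grips with 3 to 60 N. Pads are 32 mm wide; open, the fingers measure 118 mm over their backs; the gripper's body (76 mm by 178 mm) begins 60 mm behind the grasp point.
Start: joints at [63.885, 18.312, 89.639, -0, 72.044, -1.146], TCP at [242.732, 521.271, 227.976] pointing down, gripper open.
Joint ranges: [-177.97, 177.97], [-48.28, 115.42], [12.27, 149.76], [-77.06, 257.06], [2.81, 150.46], [-146.56, 146.56]. Speed limits (degrees/s): [147.25, 147.25, 180, 180, 180, 180].

INTERFACE

Orientations are given as [roll, pitch, yaw] about the fixed x, y, z axes, in that order (R = Rz(yaw) Ry(pitch) Rx(roll)).
In Python, from workcell import sensors, viewer, env gives the robot as it stands. The module is installed in compiled form; this text tells all that it offers.
- The arm moves only by the tool step_arm, never from a script. Its argument "plan" is one flat list of numbers, 6 for each row, row after row: the shift along the tool's x, y, z in cm, then the turn, a rotation vector about the tool's x, y, z in rad. In form: [x, y, z, wx, wy, wz, x, y, z, wx, wy, wz, ...]. A call has 1 to 5 rows; each row shifts and turns the commanded pose from where the row before left it, along the tool's axes as they then stand; what a row does not reach is not made up. A row lasts 1/12 s, in which the tool goes at most 41.7 mm and 7.16 degrees, less where a joint would pass 70% of its speed; a pose out of reach is approached as far as the arm can. A call is refused whole if a number of a shift passes 4.17 or a number of a turn 0.125, either way. A call with a gripper value outside its range is refused whole. "hand" is the finger opening in cm, from 0 to 9.12, set as the call begins (left out, the last holds). The fingers move at their own pace and stop on an object; "newtons" is the grip in N (left out, the last holds). Time passes only in rows, so rows that do not move let the fingers close. It gives the time, the measured TCP pose, the force, the opening and the grip force at its end, in the units of the state.
- sensors.state(): the state, without advancing time (a new reading comes with each control period).
- viewer.grab_frame(name): name is "scene" or "top" or "wrist"; returns a dict with "img" (400x640x3 uint8, red, green, blue), "fx", "fy", "cx", "cy" (pixels), "k1" (the pictures are not rectified: a ray, as slopes to the right and down, at radius r is drawn at 1 + k1 r^2 times it, then the intrinsics apply), "position" and "attitude" of the camera in the world. Camera axes: x right, y down, z forward; pixel columns grow to the right and rows downward; lengths in mm; the calibration is good to about 2 mm. A picture is of the moment at which its call begins. There is no depth.
- env.job_done(): hands the job in; it is judged then, once.
Trained networks look in a picture, given as the dict that the camera call returned (one of the last four; its "shot" number tells which), for a name from the list of things; names that differ only in an ending like _2 or _b are one class to them, and where a whole thing is asked for, a point or a joint stands for the part that bears it (a point fixed in the world has none). Each returns a list of dicts, best first, with "score" (0 to 1); they miss things now and then, are a little off and sometimes report something else, mostly with a low value. They report only what shows in the picture. A call takes as long as a camera call. They do not tell look-alikes from the thing itself.
- viewer.boxes_of(name, picture): "location" ([column, row] in pixels, amid what is visible of it).
- viewer.pinpoint(name, picture): "location" ([column, row] in pixels: a listed point, or the origin of a listed thing).
The state is a dict: "time_s": time; "qpos": joint angles; "qvel": joint speeds; "effort": joint torques, N m; "ee_pos": TCP position; "ee_rot": TCP orientation; "force": force on the tool from outside, world axes, zero at the start; "torque": the same for the moment, N m; "gripper_width": finger opening in mm; "gripper_force": force on a finger pad.
Only numpy, scipy, OpenCV 4.12 (cv2) and the standard library are available. Lean on these libraries where they do the work, as an engineer would, in place of code of your own. Each camera call takes 0.05 s, during which the arm holds its last target. There are 200 camera calls.

TASK

The two-tier garnish stand was taken apart for washing. Stand the brass post in the blind hole of the brass bushing on the round marble board and press it straight down until it is fully home; the hole has a sharp edge and is not exactly in the middle, so feel for it gently, never leaning on the post with more than about 3 kilos, and do not shove the board about. Then set the round wooden dish over the post's slim tip so that it lies flat on the post's shoulder, lowering it rather than letting it drop, and leave the two bitters bottles and the tumbler alone.

Things in the scene. Friction and masses are not known exactly. Their poses are not given: they have to be found in the camera images.
- board: lower tier: round white marble board, 160 mm diameter, 28 mm thick, 2.4 kg, loose but heavy; do not shift it by more than 20 mm. Origin: centre of its underside, z up; its yaw tells nothing about the hole. Near its middle a brass bushing is let in, with a flat round flange (52 mm diameter). Three spring leaves in the hole grip the post from about 10 mm depth on (pressing past them: 10 to 15 N)
- board_mid (a point): point on the board's centre axis, 30.5 mm above its underside: level with the flat top of the flange. NOT the hole: the bushing was set by hand and its hole (in the flange's centre) lies 1.5 to 4.7 mm from here, in any direction. Hole: 21 mm diameter, blind, sharp-edged, floor 20.5 mm below this point (10 mm above the worktop). Post on board: never over 80 N, foot and sides summed
- post: brass post standing on its foot on the worktop, 0.24 kg: plain round rod, 20 mm diameter, 80 mm long, with a sharp-edged flat foot; then a flat shoulder, then a slim spigot, 10 mm diameter, 30 mm long, with a rounded top (110 mm in all). Origin: centre of the foot, z up along the rod. Grip the thick rod about 60 mm above the foot. Fully home, the foot stands on the floor of the hole
- post_shoulder (a point): centre of the post's shoulder, 80 mm above its foot, z up along the rod; the underside of the dish rests here
- dish: upper tier: shallow round walnut dish, 132 mm diameter, floor 5 mm thick, rim 13.5 mm high, 0.22 kg, with a brass hub in its middle: a tube 28 mm in outer diameter, 26 mm high from the underside, 15 mm bore right through. Origin: centre of its underside, z up. Grip the hub from above, fingertips about 8 mm above the underside. Lower it, do not drop it, on the post
- amber_bitters: amber bitters bottle with black cap, 39 mm in diameter, 100 mm tall, standing behind the stand; origin at the centre of its underside. Leave it alone
- green_bitters: pale green bitters bottle with black cap, 39 mm in diameter, 88 mm tall, standing next to the amber one; origin at the centre of its underside. Leave it alone
- tumbler: faceted clear glass tumbler, 70 mm in diameter, 87 mm tall; origin at the centre of its underside. Leave it alone
Things that resemble listed ones, but are neither listed nor needed, are in the scene too. There is more than one size of the dish; the job needs the largest. Several things have the shape of the post; the one meant has the colours described above.

How it is judged:
By the outcome, as a careful person would: the job done as asked, in the order asked, and still so for the second after the job is handed in, with the robot touching nothing.
It also fails if it takes over 72 s, if anything falls off the work surface, if the arm or the gripper's body presses on something with over 40 N, if the wrist force passes 120 N, or if a joint passes its speed limit or range.

## Working session

There is one attempt and no reset: what is moved stays moved. The work goes in short steps, Python scripts to look and compute and a tool call to move; the robot and the scene stay as the last step left them, time stands still between calls to the robot, and variables do not carry over. Pictures are saved under pics/ and viewed, at most 13 in all, crops included, and the job is handed in when it is done.

Besides the shell and the picture viewer there is one more tool, called after "Request:" in YAML: its name, and indented under it one key for each argument. step_arm: Moves the arm, as the interface text tells. Its arguments: {"type":"object","properties":{"plan":{"type":"array","items":{"type":"number"}},"hand":{"type":"number"},"newtons":{"type":"number"}},"required":["plan"]}

```bash
mkdir -p pics
cat > h.py <<'E'
import numpy as np, cv2
from scipy.spatial.transform import Rotation as R
from workcell import sensors, viewer, env
def rot(a):
    a=np.array(a,float)
    return a if a.shape==(3,3) else (R.from_quat(a).as_matrix() if a.size==4 else R.from_euler('xyz',a,degrees=True).as_matrix())
def ray(f,px):
    d=np.array([(px[0]-f['cx'])/f['fx'],(px[1]-f['cy'])/f['fy']]);u=d.copy()
    for _ in range(20): u=d/(1+f['k1']*(u@u))
    return rot(f['attitude'])@np.array([u[0],u[1],1.])
def at_z(f,px,z):
    v=ray(f,px);p=np.array(f['position'],float);return p+v*(z-p[2])/v[2]
def proj(f,P):
    c=rot(f['attitude']).T@(np.array(P,float)-np.array(f['position']));u=c[:2]/c[2];u=u*(1+f['k1']*(u@u))
    return np.array([f['fx']*u[0]+f['cx'],f['fy']*u[1]+f['cy']])
def save(f,n,crop=None,s=1):
    im=f['img'][:,:,::-1]
    if crop: im=im[crop[1]:crop[3],crop[0]:crop[2]]
    cv2.imwrite('pics/'+n,cv2.resize(im,None,fx=s,fy=s,interpolation=cv2.INTER_CUBIC))
E
cat > a.py <<'E'
from h import *
np.set_printoptions(precision=1,suppress=True)
Z={'board':0,'board_mid':30.5,'post':0,'post_shoulder':80,'dish':0,'amber_bitters':0,'green_bitters':0,'tumbler':0}
fs={}
for n in ['scene','top']:
    f=viewer.grab_frame(n);fs[n]=f;save(f,n+'0.png')
    print(n,f['position'],f['attitude'],f['fx'],f['k1'])
    for k,z in Z.items():
        for d in viewer.pinpoint(k,f)[:5]: print(k,d['score'],np.array(d['location']),at_z(f,d['location'],z))
a,b=fs['scene']['img'],fs['top']['img']
cv2.imwrite('pics/both.png',cv2.resize(np.vstack([a,b])[:,:,::-1],(480,600),interpolation=cv2.INTER_AREA))
print(sensors.state(),env.finger_overhang)
E
python3 a.py
```

```text
scene [ 210.8 -728.3  907.5] [-135.4   -0.9  -23.9] 441.93878875183617 0.039546365887505194
board 0.92 [314.1 221.5] [543.3  -4.8   0. ]
board_mid 0.61 [319.7 213.4] [557.5  -8.6  30.5]
board_mid 0.2 [348.5 180.9] [686.2  74.3  30.5]
post 0.58 [241.1 183.5] [405.2 216.    0. ]
post 0.51 [236.2 162.8] [418.8 310.7   0. ]
post_shoulder 0.51 [226.9 143. ] [401.  315.1  80. ]
post_shoulder 0.47 [240.4 157.8] [417.7 235.3  80. ]
dish 0.75 [315.4 281.2] [ 468.9 -181.4    0. ]
dish 0.74 [349.5 341.4] [ 474.7 -351.1    0. ]
dish 0.63 [366.5 267.7] [ 601.7 -195.4    0. ]
dish 0.34 [368.7 203.6] [713.2  -3.8   0. ]
amber_bitters 0.68 [348.7 181. ] [703.1 101.6   0. ]
amber_bitters 0.44 [238. 157.] [432.  335.1   0. ]
green_bitters 0.71 [369.8 202. ] [719.1   0.5   0. ]
tumbler 0.98 [398.6 249.1] [ 705.9 -176.9    0. ]
top [ 470.   -18.8 1257. ] [-175.8   -1.   -88.7] 438.97626488228224 0.004167440871099957
board 0.94 [302.6 200. ] [552.  -13.2   0. ]
board_mid 0.82 [303.9 200.1] [549.8 -17.   30.5]
post 0.68 [186.9 249.8] [402.8 310.8   0. ]
post 0.51 [215.8 244.3] [420.1 229.9   0. ]
post_sho
[... 182 characters left out ...]
 -188.     0. ]
dish 0.74 [365.6 187.1] [ 593.6 -193.7    0. ]
dish 0.71 [413.3 228.3] [ 478.4 -332.4    0. ]
amber_bitters 0.73 [261.3 147.9] [699.9 109.8   0. ]
green_bitters 0.24 [299.4 197.2] [559.8  -3.8   0. ]
tumbler 0.9 [360.4 147.1] [ 709.8 -177.     0. ]
tumbler 0.26 [294.5 140.2] [725.   14.5   0. ]
{'time_s': 0.9, 'qpos': array([63.9, 18.3, 89.6, -0. , 72. , -1.1]), 'qvel': array([ 0.1, -0. , -0. ,  0. , -0. ,  0.1]), 'effort': array([  0. , -41.2, -23.2,   0.1,   0. ,  -0. ]), 'ee_pos': array([242.7, 521.3, 228. ]), 'ee_rot': array([180.,   0., 155.]), 'force': array([-0.7,  0.2,  0.1]), 'torque': array([0., 0., 0.]), 'gripper_force': 0.0, 'gripper_width': 91.3166982369266} 14.0
```

View pictures.

View pics/top0.png

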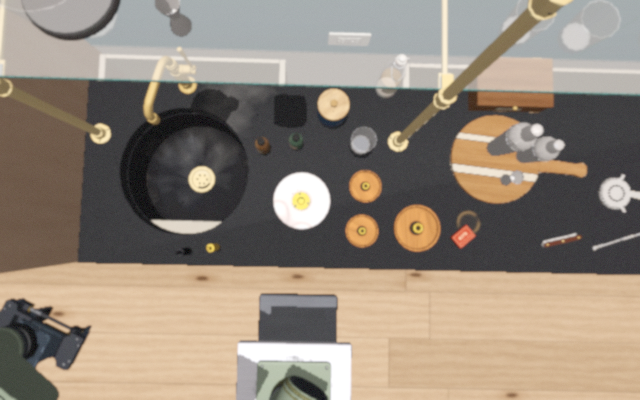

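View pics/scene0.png

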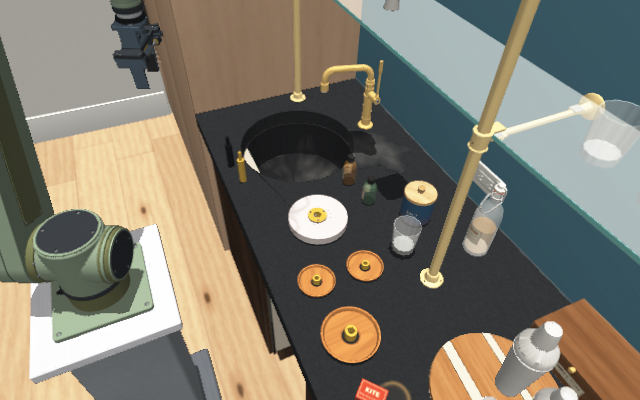

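Top view: the brass post is at (211,247), a black look-alike is at (184,250), the board is at (302,201) and the largest dish is at (417,228), with two smaller dishes at (365,186) and (362,231). I'll turn to yaw 90 and move above the post.

Request:
step_arm:
  plan: [0,0,0,0,0,0.1135,0,0,0,0,0,0.1135,0,0,0,0,0,0.1135,0,0,0,0,0,0.1135,0,0,0,0,0,0.1135]

```text
time_s: 1.32
ee_pos: [242.7, 521.3, 228.0]
ee_rot: [180.0, -0.0, 122.2]
force: [-0.4, 0.0, 0.0]
gripper_width: 91.2
gripper_force: 0.0
```

Request:
step_arm:
  plan: [0,0,0,0,0,0.1135,0,0,0,0,0,0.1135,0,0,0,0,0,0.1135,0,0,0,0,0,0.1135,0,0,0,0,0,0.1135]

```text
time_s: 1.73
ee_pos: [242.7, 521.3, 228.0]
ee_rot: [180.0, -0.0, 89.7]
force: [-0.4, 0.8, -0.0]
gripper_width: 91.3
gripper_force: 0.0
```

Request:
step_arm:
  plan: [-2.8,1.7,0,0,0,0,-2.8,1.7,0,0,0,0,-2.8,1.7,0,0,0,0,-2.8,1.7,0,0,0,0,-2.8,1.7,0,0,0,0]

```text
time_s: 2.15
ee_pos: [328.2, 380.0, 228.0]
ee_rot: [180.0, -0.0, 90.0]
force: [0.1, -0.1, -0.5]
gripper_width: 91.3
gripper_force: 0.0
```

Request:
step_arm:
  plan: [-2.8,1.7,0,0,0,0,-2.8,1.7,0,0,0,0,-2.8,1.7,0,0,0,0,-2.8,1.7,0,0,0,0,0,0,0,0,0,0]

```text
time_s: 2.57
ee_pos: [397.9, 265.2, 228.1]
ee_rot: [179.9, 0.1, 89.7]
force: [0.3, -0.4, 0.4]
gripper_width: 91.1
gripper_force: 0.0
```

```bash
cat > w.py <<'E'
from h import *
import sys
np.set_printoptions(precision=1,suppress=True)
f=viewer.grab_frame('wrist');save(f,sys.argv[1])
print(f['position'],f['attitude'],f['fx'],f['k1'])
for k,z in {'post':0,'post_shoulder':80,'board_mid':30.5,'board':0,'dish':0}.items():
    for d in viewer.pinpoint(k,f)[:3]: print(k,d['score'],np.array(d['location']),at_z(f,d['location'],z))
s=sensors.state();print(s['time_s'],s['ee_pos'],s['ee_rot'],s['force'])
E
python3 w.py w1.png
```

```text
[398.8 350.  385.4] [162.7  -0.1  -0.3] 352.8500670119832 0.019303952944323202
post 0.72 [323.7 129.7] [400.8 312.    0. ]
post_shoulder 0.84 [324.9 143.8] [401.3 307.9  80. ]
post_shoulder 0.72 [340.9 228.9] [415.9 229.2  80. ]
board 0.61 [434.9 372.1] [547.9  -8.    0. ]
2.8667 [395.2 270.2 227.9] [-180.    -0.    90.1] [ 0.   0.6 -0.1]
```

View pics/w1.png

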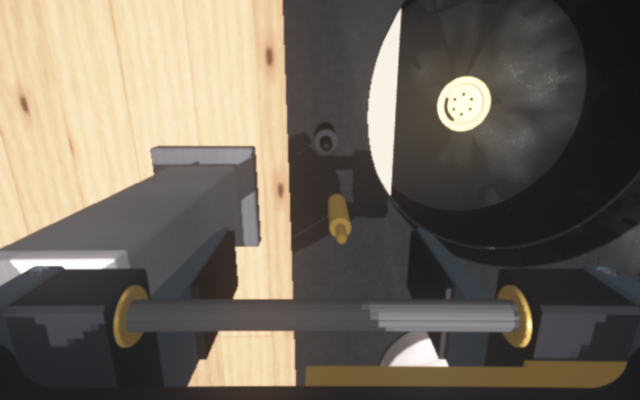

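Wrist view: the brass post leans away from the camera, with its foot near (337,197) and its tip near (341,240). The black one is at (325,140).

Request:
step_arm:
  plan: [-1.2,0.75,0,0,0,0,-1.2,0.75,1.5,0,0,0,-1.2,0.7,2.5,0,0,0,0,0,2.5,0,0,0,0,0,0,0,0,0]

```text
time_s: 3.28
ee_pos: [414.7, 232.3, 159.0]
ee_rot: [-179.5, 0.2, 90.0]
force: [-0.6, -0.7, -0.9]
gripper_width: 91.4
gripper_force: 0.0
```

```bash
python3 w.py w2.png; python3 -c "
from h import *
f=viewer.grab_frame('wrist')
for P in ([418,233,0],[418,233,80],[418,233,110]): print(proj(f,P))"
```

```text
[416.7 317.4 316. ] [162.6   0.5  -0. ] 352.8500670119832 0.019303952944323202
post 0.71 [322.6 189.2] [414.4 231.3   0. ]
post 0.61 [307.3  98.5] [401.3 311.9   0. ]
post_shoulder 0.82 [323.7 220.5] [415.8 230.   80. ]
post_shoulder 0.74 [300.2 102.1] [400.6 311.   80. ]
3.5833 [418.4 234.3 164.5] [179.8  -0.1  90.1] [1.  0.6 0.2]
[320.58538599 188.92147836]
[320.39854132 217.18375297]
[320.29592372 232.67887509]
```

View pics/w2.png

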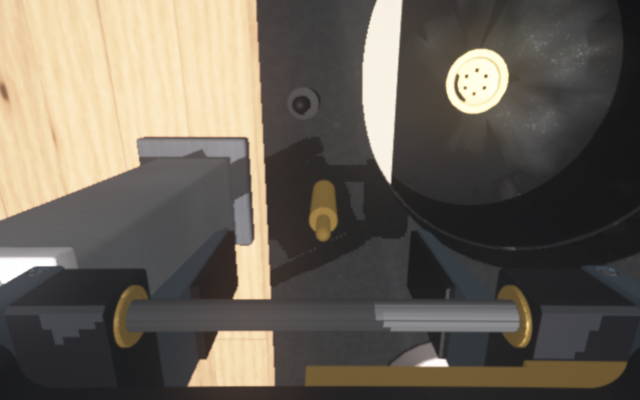

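Request:
step_arm:
  plan: [-0.3,-0.2,0,0,0,0,0,0,3.5,0,0,0,0,0,3.5,0,0,0,0,0,2.9,0,0,0,0,0,1.0,0,0,0]

```text
time_s: 4.05
ee_pos: [413.3, 229.0, 51.0]
ee_rot: [-179.7, 0.2, 90.0]
force: [-0.2, -0.1, 0.7]
gripper_width: 91.1
gripper_force: 0.0
```

Request:
step_arm:
  plan: [0,0,0,0,0,0,0,0,0,0,0,0]

```text
time_s: 4.22
ee_pos: [415.9, 230.3, 54.2]
ee_rot: [-180.0, 0.0, 90.0]
force: [0.3, -0.2, 0.2]
gripper_width: 91.5
gripper_force: 0.0
```

Request:
step_arm:
  plan: [0,0,0,0,0,0,0,0,0,0,0,0,0,0,0,0,0,0,0,0,0,0,0,0,0,0,0,0,0,0]
  hand: 1.0
  newtons: 15

```text
time_s: 4.63
ee_pos: [416.0, 230.4, 54.6]
ee_rot: [179.9, -0.0, 90.0]
force: [1.2, 0.4, 0.4]
gripper_width: 60.6
gripper_force: 0.0
```

Request:
step_arm:
  plan: [0,0,0,0,0,0,0,0,0,0,0,0,0,0,0,0,0,0,0,0,0,0,0,0,0,0,0,0,0,0]

```text
time_s: 5.05
ee_pos: [415.7, 230.3, 53.9]
ee_rot: [-180.0, -0.0, 90.0]
force: [-0.7, 0.2, 0.4]
gripper_width: 27.2
gripper_force: 0.0
```

Request:
step_arm:
  plan: [0,0,0,0,0,0,0,0,0,0,0,0,0,0,0,0,0,0,0,0,0,0,0,0]

```text
time_s: 5.38
ee_pos: [415.7, 230.3, 53.9]
ee_rot: [-180.0, -0.0, 90.0]
force: [-0.2, -0.6, 0.2]
gripper_width: 20.0
gripper_force: 15.0
```

Request:
step_arm:
  plan: [0,0,0,0,0,0,0,0,0,0,0,0,0,0,0,0,0,0]
  newtons: 50

```text
time_s: 5.63
ee_pos: [415.7, 230.3, 53.9]
ee_rot: [-180.0, -0.0, 90.0]
force: [-1.3, -0.4, -1.0]
gripper_width: 18.9
gripper_force: 50.0
```

Request:
step_arm:
  plan: [0,0,-0.2,0,0,0,0,0,-0.6,0,0,0,0,0,-1.5,0,0,0,0,0,-2.5,0,0,0,0,0,-2.5,0,0,0]

```text
time_s: 6.05
ee_pos: [415.0, 229.9, 127.5]
ee_rot: [-179.9, 0.1, 90.0]
force: [0.4, 0.6, -1.9]
gripper_width: 19.3
gripper_force: 50.0
```

Request:
step_arm:
  plan: [0,0,-1.7,0,0,0,0,0,0,0,0,0,0,0,0,0,0,0]

```text
time_s: 6.3
ee_pos: [415.9, 230.4, 144.5]
ee_rot: [179.9, -0.1, 90.0]
force: [-0.5, 0.5, -2.2]
gripper_width: 19.3
gripper_force: 50.0
```

```bash
python3 w.py w3.png; cp a.py b.py
python3 - <<'E'
from h import *
np.set_printoptions(precision=1,suppress=True)
for n in ['scene','top']:
    f=viewer.grab_frame(n)
    s=sensors.state()
    for k,z in {'post_shoulder':s['ee_pos'][2]+25,'post':s['ee_pos'][2]-55,'board_mid':30.5,'board':0}.items():
        for d in viewer.pinpoint(k,f)[:3]: print(n,k,d['score'],np.array(d['location']),at_z(f,d['location'],z))
print(s['ee_pos'])
E
```

```text
[416.4 314.7 302. ] [162.9  -0.1  -0.1] 352.8500670119832 0.019303952944323202
post 0.57 [320.6 233.3] [415.3 192.1   0. ]
post 0.57 [303.6  98.1] [401.7 311.3   0. ]
post_shoulder 0.93 [297.2 100.6] [401.7 310.7  80. ]
post_shoulder 0.77 [324.  306.2] [418. 168.  80.]
6.6 [415.1 229.9 142.8] [-179.9    0.1   90. ] [ 0.6 -0.5 -1.6]
scene post_shoulder 0.53 [226.4 145.1] [377.2 196.1 168. ]
scene post_shoulder 0.46 [238.3 133.7] [420.2 231.1 168. ]
scene post_shoulder 0.17 [369.1 203.5] [ 621.2 -138.1  168. ]
scene post 0.56 [238.8 157.4] [412.1 229.4  88. ]
scene post 0.45 [234.  162.7] [393.1 212.7  88. ]
scene board_mid 0.7 [318.4 213.5] [554.2  -7.6  30.5]
scene board 0.56 [315.6 221.1] [547.6  -5.1   0. ]
top board_mid 0.57 [300.4 198.9] [552.9  -7.1  30.5]
top board 0.72 [303.6 202.1] [546.  -16.2   0. ]
[415.7 230.3 143.8]
```

View pics/w3.png

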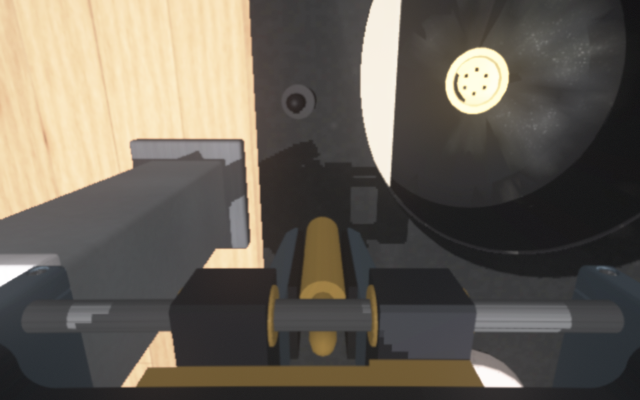

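Wrist view: the post is upright between the pads, with its foot near (322,225) and its shoulder near (324,300). Next I'll look at the flange from close by.

Request:
step_arm:
  plan: [-1.5,0.7,0,0,0,0,-3.2,1.5,0,0,0,0,-3.2,1.5,0,0,0,0,-3.2,1.5,0,0,0,0,-3.2,1.5,0,0,0,0]

```text
time_s: 7.52
ee_pos: [483.2, 85.9, 144.1]
ee_rot: [180.0, -0.0, 90.0]
force: [0.3, 1.1, -1.2]
gripper_width: 19.5
gripper_force: 50.0
```

Request:
step_arm:
  plan: [-3.2,1.5,0,0,0,0,-3.2,1.5,0,0,0,0,-3.2,1.5,0,0,0,0,-3.2,1.6,0,0,0,0,-1.6,0.8,0,0,0,0]

```text
time_s: 7.93
ee_pos: [553.6, -60.4, 144.1]
ee_rot: [179.9, 0.1, 89.9]
force: [0.3, -0.3, -2.5]
gripper_width: 19.3
gripper_force: 50.0
```

Request:
step_arm:
  plan: [0,0,0,0,0,0,0,0,0,0,0,0,0,0,0,0,0,0]

```text
time_s: 8.18
ee_pos: [551.1, -56.1, 143.7]
ee_rot: [-179.9, -0.0, 90.0]
force: [-0.4, 0.7, -1.5]
gripper_width: 19.4
gripper_force: 50.0
```

```bash
python3 w.py w4.png
python3 - <<'E'
from h import *
f=viewer.grab_frame('wrist');np.save('f4.npy',f,allow_pickle=True);s=sensors.state();print(s['ee_pos'],f['position'],f['attitude'])
p=s['ee_pos']
for z in (-54,26,56): print(z,proj(f,p+[0,0,z]))
im=f['img'];cv2.imwrite('pics/w4c.png',cv2.resize(im[60:360,220:420,::-1],None,fx=2,fy=2,interpolation=cv2.INTER_CUBIC))
E
```

```text
[552.   28.2 301.1] [162.9   0.1  -0.1] 352.8500670119832 0.019303952944323202
post 0.57 [324.8 232.4] [553.9 -93.3   0. ]
post_shoulder 0.79 [322.3 302.1] [ 551.6 -114.6   80. ]
board_mid 0.73 [320.2 144.1] [550.1  -8.5  30.5]
board 0.83 [320.1 137.7] [549.8  -7.3   0. ]
8.4833 [551.5 -55.9 144.1] [180.   -0.   90.1] [-1.  -0.2 -2.6]
[551.55638156 -56.0616535  144.06551221] [552.12805967  28.50737108 301.51798993] [1.62869707e+02 1.94446631e-03 1.91250824e-02]
-54 [321.26728151 231.15778183]
26 [320.79095975 301.17079813]
56 [320.45592889 350.32063827]
```

View pics/w4c.png

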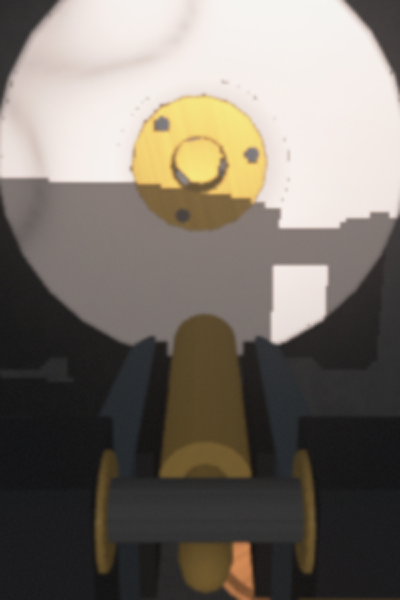

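Crop: the flange is centred at about crop (199.5,163), which is px (320,141.5), with the hole in its middle. The foot's far edge is at crop (205,314), which is px (322.5,217).

```bash
cat > fl.py <<'E'
from h import *
np.set_printoptions(precision=2,suppress=True)
def flange(f,lo=60,hi=215):
    hsv=cv2.cvtColor(f['img'],cv2.COLOR_RGB2HSV)
    m=((hsv[...,0]>15)&(hsv[...,0]<32)&(hsv[...,1]>110)&(hsv[...,2]>60)).astype(np.uint8);m[:lo]=0;m[hi:]=0
    m=cv2.morphologyEx(m,cv2.MORPH_CLOSE,np.ones((5,5)))
    c=max(cv2.findContours(m,cv2.RETR_EXTERNAL,cv2.CHAIN_APPROX_NONE)[0],key=cv2.contourArea)
    P=np.array([at_z(f,p,30.5)[:2] for p in cv2.convexHull(c)[:,0]])
    A=np.c_[2*P,np.ones(len(P))];x=np.linalg.lstsq(A,(P**2).sum(1),rcond=None)[0]
    return x[:2],2*np.sqrt(x[2]+x[:2]@x[:2]),cv2.boundingRect(c)
if __name__=='__main__':
    f=np.load('f4.npy',allow_pickle=True).item()
    print(flange(f))
    p=np.array([551.56,-56.06,144.07])
    for t in (90,70,110,0,180): print(t,proj(f,p+[10*np.cos(np.radians(t)),-10*np.sin(np.radians(t)) if 0 else 10*np.sin(np.radians(t)),-54]),proj(f,p+[10*np.cos(np.radians(t)),10*np.sin(np.radians(t)),26]))
    print(at_z(f,(322.5,217),p[2]-54))
    g=f['img'][228:236,295:350].astype(int);print(g[:,:,0].mean(0).astype(int))
    g=f['img'][205:225,320:326].astype(int);print(g[:,:,0].mean(1).astype(int))
E
python3 fl.py
```

```text
(array([549.75,  -6.76]), np.float64(49.91363953278233), (286, 108, 67, 66))
90 [321.27 216.48] [320.78 280.22]
70 [326.65 217.38] [328.96 281.51]
110 [315.88 217.38] [312.61 281.5 ]
0 [336.82 231.16] [344.28 301.19]
180 [305.72 231.15] [297.32 301.18]
[552.34 -46.41  90.07]
[ 47  48  54  60  63  63  64  69  87 108 115 106  89  83  83  84  85  85
  86  86  86  86  87  88  89  88  88  88  88  88  88  88  87  87  87  86
  87  87  86  85  84  85  94 109 119 114  98  76  66  66  66  64  59  52
  51]
[127 126 126 126 126 126 125 125 125 125 124 117 101  92  90  90  89  89
  89  89]
```

Request:
step_arm:
  plan: [1.2,-0.05,0,0,0,0,1.8,-0.1,0.5,0,0,0,1.3,-0.1,1.0,0,0,0,0.7,0,0.9,0,0,0,0,0,0,0,0,0]

```text
time_s: 8.95
ee_pos: [547.4, -4.8, 117.5]
ee_rot: [-179.7, -0.0, 90.1]
force: [-0.3, -0.0, -1.9]
gripper_width: 19.1
gripper_force: 50.0
```

Request:
step_arm:
  plan: [0,0,0,0,0,0,0,0,0,0,0,0]

```text
time_s: 9.12
ee_pos: [549.4, -6.9, 119.8]
ee_rot: [-180.0, 0.0, 90.0]
force: [-0.7, -0.5, -2.9]
gripper_width: 19.1
gripper_force: 50.0
```

Run:
```python
from h import *
np.set_printoptions(precision=2,suppress=True)
f=viewer.grab_frame('wrist');np.save('f5.npy',f,allow_pickle=True);s=sensors.state();p=s['ee_pos'];print(p,f['position'],f['attitude'],s['force'])
for c in ([550.0,-6.7],[549,-6.7]): print(proj(f,[*c,30.5]))
im=f['img'].copy()
t=np.linspace(0,2*np.pi,200)
big=cv2.resize(im,None,fx=6,fy=6,interpolation=cv2.INTER_CUBIC)
def circ(c,r,z,col):
    for a in t:
        q=proj(f,[c[0]+r*np.cos(a),c[1]+r*np.sin(a),z]);q=(q+.5)*6;cv2.circle(big,(int(q[0]),int(q[1])),1,col,-1)
circ([549.75,-6.76],26,30.5,(255,0,0));circ([549.75,-6.76],10.5,30.5,(255,0,0))
circ(p[:2]+[0.5,-0.3],10,p[2]-54,(0,0,255))
c=proj(f,[549.75,-6.76,30.5])
x,y=int(c[0]*6),int(c[1]*6)
cv2.imwrite('pics/w5.png',big[max(0,y-300):y+300,x-300:x+300,::-1])
```

```text
[549.59  -7.13 120.11] [550.12  77.57 277.22] [162.84   0.01  -0.04] [-0.65  0.13 -2.47]
[322.15 212.83]
[320.8  212.83]
```

View pics/w5.png

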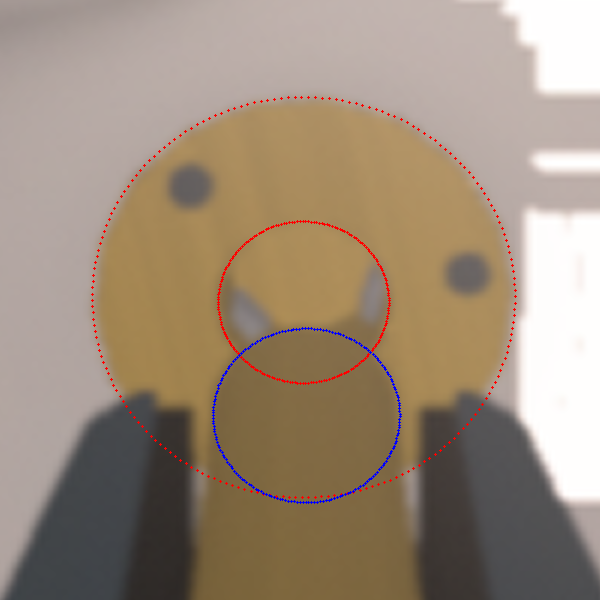

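The flange circle fits, with the flange perhaps 0.3 mm to the left, and the foot circle fits the rod. Now lowering to just above the flange.

Request:
step_arm:
  plan: [0.05,-0.05,1.0,0,0,0,0,0,1.2,0,0,0,0,0,0.8,0,0,0,0,0,0.3,0,0,0,0,0,0,0,0,0]

```text
time_s: 9.58
ee_pos: [548.1, -6.5, 85.9]
ee_rot: [-179.9, -0.0, 90.0]
force: [0.3, -0.2, -2.5]
gripper_width: 19.4
gripper_force: 50.0
```

Request:
step_arm:
  plan: [0,0,0,0,0,0,0,0,0.05,0,0,0,0,0,0.05,0,0,0,0,0,0.0,0,0,0]

```text
time_s: 9.92
ee_pos: [549.0, -6.2, 86.3]
ee_rot: [180.0, -0.0, 90.0]
force: [-0.5, 0.5, -2.1]
gripper_width: 19.2
gripper_force: 50.0
```

Request:
step_arm:
  plan: [0,0,0.05,0,0,0,0,0,0.05,0,0,0,0,0,0.0,0,0,0]

```text
time_s: 10.17
ee_pos: [548.7, -6.2, 85.0]
ee_rot: [180.0, -0.0, 90.0]
force: [-0.6, -0.1, -2.1]
gripper_width: 19.2
gripper_force: 50.0
```

Request:
step_arm:
  plan: [0,0,0.05,0,0,0,0,0,0.0,0,0,0,0,0,0.0,0,0,0]

```text
time_s: 10.42
ee_pos: [548.7, -6.2, 84.4]
ee_rot: [-180.0, -0.0, 90.0]
force: [0.3, -0.4, -1.6]
gripper_width: 19.3
gripper_force: 50.0
```

Request:
step_arm:
  plan: [0,0,0.05,0,0,0,0,0,0.0,0,0,0,0,0,0.0,0,0,0]

```text
time_s: 10.67
ee_pos: [548.8, -6.2, 84.1]
ee_rot: [180.0, -0.0, 90.0]
force: [0.3, 0.2, -0.7]
gripper_width: 19.1
gripper_force: 50.0
```

Request:
step_arm:
  plan: [0,0,0.05,0,0,0,0,0,0.0,0,0,0,0,0,0.0,0,0,0]

```text
time_s: 10.92
ee_pos: [549.0, -6.4, 83.4]
ee_rot: [180.0, 0.0, 90.0]
force: [1.1, -0.9, -1.9]
gripper_width: 19.1
gripper_force: 50.0
```

Request:
step_arm:
  plan: [0,0,0.05,0,0,0,0,0,0.0,0,0,0,0,0,0.0,0,0,0]

```text
time_s: 11.17
ee_pos: [548.9, -6.3, 82.9]
ee_rot: [180.0, 0.0, 90.0]
force: [2.0, -0.9, -2.7]
gripper_width: 19.1
gripper_force: 50.0
```

Request:
step_arm:
  plan: [0,0,0.05,0,0,0,0,0,0.0,0,0,0,0,0,0.0,0,0,0]

```text
time_s: 11.42
ee_pos: [548.9, -6.3, 82.5]
ee_rot: [180.0, 0.0, 90.0]
force: [0.6, -1.3, -2.2]
gripper_width: 18.9
gripper_force: 50.0
```

The foot is past flange level with no axial load, so it's entering the hole.

Request:
step_arm:
  plan: [0,0,0.05,0,0,0,0,0,0.05,0,0,0,0,0,0.0,0,0,0]

```text
time_s: 11.67
ee_pos: [548.9, -6.3, 81.4]
ee_rot: [180.0, 0.0, 90.0]
force: [0.6, -1.3, -1.1]
gripper_width: 19.2
gripper_force: 50.0
```

Request:
step_arm:
  plan: [0,0,0.05,0,0,0,0,0,0.05,0,0,0,0,0,0.0,0,0,0]

```text
time_s: 11.92
ee_pos: [548.9, -6.3, 80.5]
ee_rot: [180.0, 0.0, 90.0]
force: [1.1, -3.0, -0.8]
gripper_width: 19.2
gripper_force: 50.0
```

Request:
step_arm:
  plan: [-0.03,0.01,0.05,0,0,0,0,0,0.05,0,0,0,0,0,0.0,0,0,0]

```text
time_s: 12.17
ee_pos: [548.8, -6.5, 79.3]
ee_rot: [-180.0, -0.0, 90.0]
force: [1.4, -2.5, -1.9]
gripper_width: 19.2
gripper_force: 50.0
```

Request:
step_arm:
  plan: [0,0,0.05,0,0,0,0,0,0.05,0,0,0,0,0,0.0,0,0,0]

```text
time_s: 12.42
ee_pos: [548.8, -6.5, 78.3]
ee_rot: [-180.0, -0.0, 90.0]
force: [0.7, -1.3, -1.4]
gripper_width: 19.3
gripper_force: 50.0
```

Request:
step_arm:
  plan: [-0.02,0.01,0.05,0,0,0,0,0,0.05,0,0,0,0,0,0.05,0,0,0,0,0,0,0,0,0]

```text
time_s: 12.75
ee_pos: [548.8, -6.6, 76.8]
ee_rot: [-180.0, -0.0, 90.0]
force: [2.1, 0.1, -1.8]
gripper_width: 18.9
gripper_force: 50.0
```

Request:
step_arm:
  plan: [0,0,0.05,0,0,0,0,0,0.05,0,0,0,0,0,0.05,0,0,0,0,0,0,0,0,0]

```text
time_s: 13.08
ee_pos: [548.8, -6.7, 75.3]
ee_rot: [-180.0, -0.0, 90.0]
force: [0.2, -0.5, -2.3]
gripper_width: 19.1
gripper_force: 50.0
```

Request:
step_arm:
  plan: [0,0,0.05,0,0,0,0,0,0.05,0,0,0,0,0,0,0,0,0]

```text
time_s: 13.33
ee_pos: [549.0, -6.8, 74.5]
ee_rot: [180.0, -0.0, 90.0]
force: [0.2, -0.4, -0.1]
gripper_width: 19.2
gripper_force: 50.0
```

Now at 10 mm depth. The spring leaves start here.

Request:
step_arm:
  plan: [0,0,0.05,0,0,0,0,0,0.05,0,0,0,0,0,0,0,0,0]

```text
time_s: 13.58
ee_pos: [549.2, -6.8, 73.9]
ee_rot: [180.0, 0.0, 90.0]
force: [-0.5, -0.8, 3.4]
gripper_width: 19.3
gripper_force: 50.0
```

Request:
step_arm:
  plan: [0,0,0.05,0,0,0,0,0,0.05,0,0,0,0,0,0,0,0,0]

```text
time_s: 13.83
ee_pos: [549.3, -6.8, 73.4]
ee_rot: [179.9, 0.0, 90.0]
force: [-1.0, -1.6, 7.6]
gripper_width: 19.1
gripper_force: 50.0
```

Request:
step_arm:
  plan: [0,0,0.05,0,0,0,0,0,0.05,0,0,0,0,0,0,0,0,0]

```text
time_s: 14.08
ee_pos: [549.5, -6.8, 73.0]
ee_rot: [179.9, 0.0, 90.0]
force: [-1.9, -1.6, 10.8]
gripper_width: 19.4
gripper_force: 50.0
```

Request:
step_arm:
  plan: [0,0,0.05,0,0,0,0,0,0.05,0,0,0,0,0,0,0,0,0]

```text
time_s: 14.33
ee_pos: [549.7, -6.8, 72.4]
ee_rot: [179.9, 0.0, 90.0]
force: [-1.9, -0.7, 12.5]
gripper_width: 19.2
gripper_force: 50.0
```

Request:
step_arm:
  plan: [0,0,0.05,0,0,0,0,0,0.05,0,0,0,0,0,0,0,0,0]

```text
time_s: 14.58
ee_pos: [549.9, -6.8, 71.8]
ee_rot: [179.8, 0.0, 90.0]
force: [-1.8, -0.7, 15.2]
gripper_width: 19.4
gripper_force: 50.0
```

Request:
step_arm:
  plan: [0,0,0.05,0,0,0,0,0,0.05,0,0,0,0,0,0,0,0,0]

```text
time_s: 14.83
ee_pos: [549.4, -6.7, 68.6]
ee_rot: [179.9, -0.0, 90.0]
force: [2.0, -0.2, 3.3]
gripper_width: 19.2
gripper_force: 50.0
```

Past the leaves. Continuing gently to the floor.

Request:
step_arm:
  plan: [0,0,0.05,0,0,0,0,0,0.05,0,0,0,0,0,0,0,0,0]

```text
time_s: 15.08
ee_pos: [549.4, -6.7, 68.0]
ee_rot: [179.9, -0.0, 90.0]
force: [0.6, -0.7, 5.8]
gripper_width: 19.1
gripper_force: 50.0
```

Request:
step_arm:
  plan: [0,0,0.05,0,0,0,0,0,0.05,0,0,0,0,0,0,0,0,0]

```text
time_s: 15.33
ee_pos: [549.4, -6.7, 67.2]
ee_rot: [179.9, -0.0, 90.0]
force: [-0.2, -0.8, 7.3]
gripper_width: 19.4
gripper_force: 50.0
```

Request:
step_arm:
  plan: [0,0,0.05,0,0,0,0,0,0.05,0,0,0,0,0,0,0,0,0]

```text
time_s: 15.58
ee_pos: [549.5, -6.7, 66.3]
ee_rot: [179.9, -0.0, 90.0]
force: [-0.1, -1.1, 7.7]
gripper_width: 19.2
gripper_force: 50.0
```

Request:
step_arm:
  plan: [0,0,0.05,0,0,0,0,0,0.05,0,0,0,0,0,0,0,0,0]

```text
time_s: 15.83
ee_pos: [549.5, -6.7, 65.3]
ee_rot: [179.9, -0.0, 90.0]
force: [-0.2, -1.2, 7.8]
gripper_width: 19.4
gripper_force: 50.0
```

Request:
step_arm:
  plan: [0,0,0.05,0,0,0,0,0,0.05,0,0,0,0,0,0,0,0,0]

```text
time_s: 16.08
ee_pos: [549.4, -6.7, 64.3]
ee_rot: [179.9, -0.0, 90.0]
force: [-1.0, -0.7, 8.5]
gripper_width: 19.7
gripper_force: 50.0
```

Request:
step_arm:
  plan: [0,0,0.05,0,0,0,0,0,0.05,0,0,0,0,0,0,0,0,0]

```text
time_s: 16.33
ee_pos: [549.5, -6.7, 63.7]
ee_rot: [179.9, -0.0, 90.0]
force: [-0.8, -1.3, 11.5]
gripper_width: 19.5
gripper_force: 50.0
```

Request:
step_arm:
  plan: [0,0,0.05,0,0,0,0,0,0.05,0,0,0,0,0,0,0,0,0]

```text
time_s: 16.58
ee_pos: [549.6, -6.7, 63.6]
ee_rot: [179.9, -0.0, 90.0]
force: [-2.8, -1.6, 15.6]
gripper_width: 19.2
gripper_force: 50.0
```

Request:
step_arm:
  plan: [0,0,0.05,0,0,0,0,0,0.05,0,0,0,0,0,0,0,0,0]

```text
time_s: 16.83
ee_pos: [549.7, -6.7, 63.4]
ee_rot: [179.9, 0.0, 90.0]
force: [-4.0, -0.4, 23.2]
gripper_width: 18.9
gripper_force: 50.0
```

Request:
step_arm:
  plan: [0,0,-0.1,0,0,0,0,0,-0.15,0,0,0,0,0,-0.03,0,0,0,0,0,0,0,0,0]

```text
time_s: 17.17
ee_pos: [549.4, -6.7, 63.7]
ee_rot: [179.9, -0.0, 90.0]
force: [0.7, -1.6, 7.8]
gripper_width: 19.4
gripper_force: 50.0
```

Home: the load rises without descent, and the foot is 20.6 mm below the flange. Releasing.

Request:
step_arm:
  plan: [0,0,-0.1,0,0,0,0,0,-0.05,0,0,0,0,0,0,0,0,0]
  newtons: 20

```text
time_s: 17.42
ee_pos: [549.2, -6.7, 63.9]
ee_rot: [180.0, -0.0, 90.0]
force: [2.9, -0.3, -3.3]
gripper_width: 19.5
gripper_force: 20.0
```

Request:
step_arm:
  plan: [0,0,0,0,0,0,0,0,0,0,0,0,0,0,0,0,0,0,0,0,0,0,0,0,0,0,0,0,0,0]
  hand: 6.0

```text
time_s: 17.83
ee_pos: [548.6, -6.6, 64.7]
ee_rot: [-180.0, -0.0, 90.0]
force: [0.3, -0.2, 0.1]
gripper_width: 49.6
gripper_force: 0.0
```

Request:
step_arm:
  plan: [0,0,0,0,0,0,0,0,-1.0,0,0,0,0,0,-2.0,0,0,0,0,0,-3.0,0,0,0,0,0,-3.0,0,0,0]

```text
time_s: 18.25
ee_pos: [548.3, -6.7, 155.9]
ee_rot: [-179.9, -0.0, 90.0]
force: [1.5, 0.1, 0.2]
gripper_width: 59.9
gripper_force: 0.0
```

Request:
step_arm:
  plan: [0,0,-2.0,0,0,0,0,0,0,0,0,0,0,0,0,0,0,0]

```text
time_s: 18.5
ee_pos: [549.5, -6.7, 176.5]
ee_rot: [179.8, 0.0, 90.0]
force: [0.1, -0.9, -0.6]
gripper_width: 60.1
gripper_force: 0.0
```

Run:
```python
from h import *
np.set_printoptions(precision=2,suppress=True)
f=viewer.grab_frame('wrist');np.save('f6.npy',f,allow_pickle=True);s=sensors.state();print(s['ee_pos'],s['force'],f['position'],f['attitude'])
for d in viewer.pinpoint('post_shoulder',f)[:3]: print(d['score'],d['location'],at_z(f,d['location'],90))
big=cv2.resize(f['img'],None,fx=3,fy=3,interpolation=cv2.INTER_CUBIC)
for c,r,z,col in (([549.5,-6.8],10,90,(0,0,255)),([549.5,-6.8],5,116,(0,255,0)),([549.5,-6.8],26,30.5,(255,0,0))):
    for a in np.linspace(0,6.28,120):
        q=(proj(f,[c[0]+r*np.cos(a),c[1]+r*np.sin(a),z])+.5)*3;cv2.circle(big,(int(q[0]),int(q[1])),1,col,-1)
cv2.imwrite('pics/w6.png',big[400:1000,660:1260,::-1])
f=viewer.grab_frame('top')
for d in viewer.pinpoint('dish',f): print('top',d['score'],d['location'],at_z(f,d['location'],0))
```

```text
[548.6   -6.69 175.02] [-0.25 -0.23  0.11] [549.73  77.71 333.93] [162.86  -0.19  -0.05]
0.58 [323.7, 215.4] [551.56  -7.51  90.  ]
top 0.83 [418.0, 228.4] [ 478.42 -345.94    0.  ]
top 0.79 [363.8, 185.4] [ 598.43 -188.47    0.  ]
top 0.77 [362.5, 233.8] [ 459.33 -186.74    0.  ]
```

View pics/w6.png

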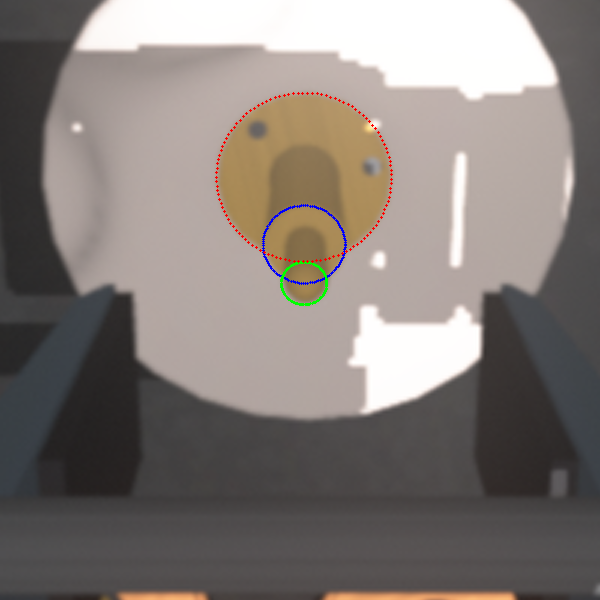

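The post stands upright in the flange centre: shoulder at (549.5,-6.8), and all circles fit. Now moving over the large dish.

Request:
step_arm:
  plan: [-1.8,-0.4,0,0,0,0,-3.6,-0.8,0,0,0,0,-3.6,-0.8,0,0,0,0,-3.6,-0.8,0,0,0,0,-3.6,-0.8,0,0,0,0]

```text
time_s: 19.12
ee_pos: [511.8, -169.9, 173.5]
ee_rot: [-179.9, -0.1, 90.0]
force: [-0.3, 0.3, 0.6]
gripper_width: 60.2
gripper_force: 0.0
```

Request:
step_arm:
  plan: [-3.6,-0.8,0,0,0,0,-3.6,-0.8,0,0,0,0,-3.6,-0.7,0,0,0,0,-3.6,-0.7,0,0,0,0,-2.8,-0.6,0,0,0,0]

```text
time_s: 19.53
ee_pos: [475.7, -343.0, 173.4]
ee_rot: [-179.9, -0.0, 89.9]
force: [0.4, -0.3, 0.3]
gripper_width: 60.3
gripper_force: 0.0
```

Request:
step_arm:
  plan: [0,0,0,0,0,0,0,0,0,0,0,0,0,0,0,0,0,0]

```text
time_s: 19.78
ee_pos: [476.5, -340.0, 173.6]
ee_rot: [-179.9, -0.1, 90.0]
force: [1.1, -0.0, 0.2]
gripper_width: 60.1
gripper_force: 0.0
```

Run:
```python
from h import *
np.set_printoptions(precision=2,suppress=True)
f=viewer.grab_frame('wrist');np.save('f7.npy',f,allow_pickle=True);s=sensors.state();print(s['ee_pos'],s['force'],f['position'],f['attitude'])
for d in viewer.pinpoint('dish',f)[:3]: print(d['score'],d['location'],at_z(f,d['location'],0));
c=at_z(f,viewer.pinpoint('dish',f)[0]['location'],0)[:2]
big=cv2.resize(f['img'],None,fx=2,fy=2,interpolation=cv2.INTER_CUBIC)
for r,z,col in ((66,13.5,(0,0,255)),(14,26,(0,255,0)),(7.5,26,(255,0,0))):
    for a in np.linspace(0,6.28,120):
        q=(proj(f,[c[0]+r*np.cos(a),c[1]+r*np.sin(a),z])+.5)*2;cv2.circle(big,(int(q[0]),int(q[1])),1,col,-1)
cv2.imwrite('pics/w7.png',big[100:700,340:940,::-1])
```

```text
[ 476.78 -339.59  173.94] [-0.19 -0.34  0.41] [ 477.54 -255.86  331.2 ] [162.98   0.11  -0.07]
0.97 [311.7, 0.9] [ 468.3  -182.12    0.  ]
0.81 [467.5, 10.4] [ 598.29 -189.79    0.  ]
0.78 [327.0, 185.0] [ 481.47 -339.7     0.  ]
```

View pics/w7.png

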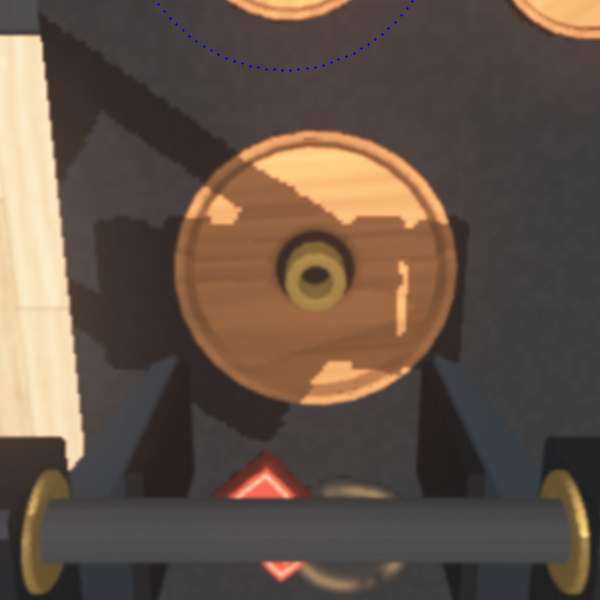

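The largest dish's rim is centred at about px (327.5,183.7) and the top of its hub at about (328,190.5).

Run:
```python
from h import *
np.set_printoptions(precision=2,suppress=True)
f=np.load('f7.npy',allow_pickle=True).item()
o=lambda x,y:((x+340)/2-.25,(y+100)/2-.25)
for a,b,z in (((174,268),(457,268),13.5),((315,130),(315,405),13.5),((286,281),(347,281),26),((278,265),(353,265),4)):
    A,B=at_z(f,o(*a),z),at_z(f,o(*b),z);print((A+B)/2,np.linalg.norm(A-B))
print(at_z(f,o(316,281),26))
```

```text
[ 481.73 -335.11   13.5 ] 131.0094559582486
[ 481.54 -338.75   13.5 ] 131.4235273430022
[ 482.06 -337.97   26.  ] 27.29951679861134
[ 481.89 -335.99    4.  ] 35.737278220917396
[ 481.84 -337.96   26.  ]
```

Request:
step_arm:
  plan: [0.15,0.4,2.0,0,0,0,0,0,3.5,0,0,0,0,0,3.5,0,0,0,0,0,3.0,0,0,0,0,0,2.0,0,0,0]

```text
time_s: 20.35
ee_pos: [480.0, -336.9, 32.0]
ee_rot: [-179.8, -0.1, 90.1]
force: [-1.2, -0.6, -0.8]
gripper_width: 59.7
gripper_force: 0.0
```

Request:
step_arm:
  plan: [0,0,0.8,0,0,0,0,0,0.4,0,0,0,0,0,0,0,0,0,0,0,0,0,0,0]

```text
time_s: 20.68
ee_pos: [482.0, -339.5, 24.0]
ee_rot: [179.9, 0.1, 90.0]
force: [0.2, -0.1, 0.6]
gripper_width: 59.9
gripper_force: 0.0
```

Request:
step_arm:
  plan: [0,0,0,0,0,0,0,0,0,0,0,0,0,0,0,0,0,0,0,0,0,0,0,0,0,0,0,0,0,0]
  hand: 2.0
  newtons: 15

```text
time_s: 21.1
ee_pos: [481.0, -339.4, 23.1]
ee_rot: [180.0, 0.0, 90.0]
force: [-0.1, 0.5, 0.2]
gripper_width: 29.1
gripper_force: 0.0
```

Request:
step_arm:
  plan: [0,0,0,0,0,0,0,0,0,0,0,0,0,0,0,0,0,0]

```text
time_s: 21.35
ee_pos: [481.0, -339.3, 23.1]
ee_rot: [180.0, 0.0, 90.0]
force: [-0.4, -0.4, 3.7]
gripper_width: 27.9
gripper_force: 15.0
```

Request:
step_arm:
  plan: [0,0,0,0,0,0,0,0,0,0,0,0,0,0,0,0,0,0]
  newtons: 35

```text
time_s: 21.6
ee_pos: [481.0, -339.3, 23.1]
ee_rot: [180.0, 0.0, 90.0]
force: [-0.6, -0.2, 5.3]
gripper_width: 27.9
gripper_force: 35.0
```

Request:
step_arm:
  plan: [0,0,-0.5,0,0,0,0,0,-1.5,0,0,0,0,0,-2.5,0,0,0,0,0,-3.0,0,0,0,0,0,-3.0,0,0,0]

```text
time_s: 22.02
ee_pos: [480.2, -338.6, 127.6]
ee_rot: [-179.9, -0.1, 90.0]
force: [0.5, 0.3, -2.2]
gripper_width: 27.6
gripper_force: 35.0
```

Request:
step_arm:
  plan: [0,0,-2.5,0,0,0,0,0,-1.5,0,0,0,0,0,-0.5,0,0,0,0,0,0,0,0,0]

```text
time_s: 22.35
ee_pos: [481.3, -339.4, 173.5]
ee_rot: [179.9, 0.1, 90.0]
force: [0.0, -0.5, -1.9]
gripper_width: 27.9
gripper_force: 35.0
```

Request:
step_arm:
  plan: [1.5,0.3,0,0,0,0,2.5,0.5,0,0,0,0,3.2,0.6,0,0,0,0,3.2,0.7,0,0,0,0,3.2,0.7,0,0,0,0]

```text
time_s: 22.77
ee_pos: [507.7, -200.7, 170.5]
ee_rot: [-179.8, -0.1, 90.0]
force: [1.1, 0.6, -1.6]
gripper_width: 27.7
gripper_force: 35.0
```

Request:
step_arm:
  plan: [3.2,0.7,0,0,0,0,3.2,0.7,0,0,0,0,3.2,0.7,0,0,0,0,3.0,0.6,0,0,0,0,2.5,0.5,0,0,0,0]

```text
time_s: 23.18
ee_pos: [539.6, -49.0, 170.6]
ee_rot: [-179.8, -0.1, 90.1]
force: [0.3, -0.3, -1.7]
gripper_width: 27.3
gripper_force: 35.0
```

Request:
step_arm:
  plan: [2.0,0.4,0,0,0,0,1.5,0.3,0,0,0,0,0.9,0.1,0,0,0,0,0,0,0,0,0,0,0,0,0,0,0,0]

```text
time_s: 23.6
ee_pos: [548.0, -8.0, 171.6]
ee_rot: [-179.9, 0.0, 90.1]
force: [-0.3, -0.5, -2.0]
gripper_width: 27.6
gripper_force: 35.0
```

Run:
```python
from h import *
np.set_printoptions(precision=2,suppress=True)
f=viewer.grab_frame('wrist');np.save('f8.npy',f,allow_pickle=True);s=sensors.state();p=s['ee_pos'];print(s['time_s'],p,s['ee_rot'],s['force'],f['position'],f['attitude'])
big=cv2.resize(f['img'],None,fx=2,fy=2,interpolation=cv2.INTER_CUBIC)
u=p[2]-23
for r,z,col in ((66,u+13.5,(0,0,255)),(14,u+26,(0,255,0))):
    for a in np.linspace(0,6.28,160):
        q=(proj(f,[p[0]+.8+r*np.cos(a),p[1]+1+r*np.sin(a),z])+.5)*2;cv2.circle(big,(int(q[0]),int(q[1])),1,col,-1)
cv2.imwrite('pics/w8.png',big[200:800,300:980,::-1])
```

```text
23.65 [548.23  -8.57 171.93] [-179.89    0.02   90.01] [ 0.31 -0.74 -2.18] [549.11  76.5  329.  ] [162.85   0.15   0.01]
```

View pics/w8.png

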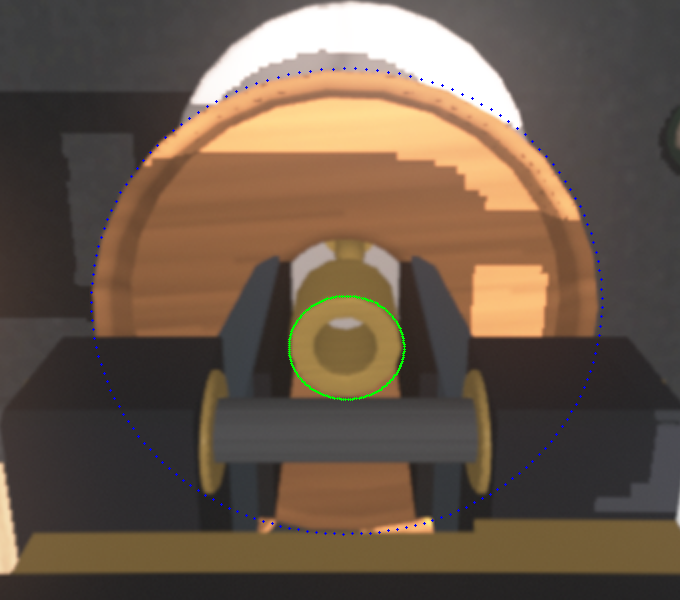

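The dish is level, with its hub at (345,345), within about 1 mm of the post axis. Correcting 0.5 mm and lowering it.

Request:
step_arm:
  plan: [0.05,0.05,0.5,0,0,0,0,0,1.0,0,0,0,0,0,0.7,0,0,0,0,0,0.2,0,0,0,0,0,0,0,0,0]

```text
time_s: 24.07
ee_pos: [548.6, -8.1, 147.4]
ee_rot: [-179.9, -0.0, 90.0]
force: [0.2, -0.1, -1.8]
gripper_width: 27.5
gripper_force: 35.0
```

Request:
step_arm:
  plan: [0,0,0.1,0,0,0,0,0,0.2,0,0,0,0,0,0.2,0,0,0,0,0,0.2,0,0,0,0,0,0,0,0,0]

```text
time_s: 24.48
ee_pos: [549.2, -7.7, 141.4]
ee_rot: [-180.0, -0.0, 90.0]
force: [0.2, 0.3, -2.7]
gripper_width: 28.0
gripper_force: 35.0
```

Request:
step_arm:
  plan: [0,0,0.2,0,0,0,0,0,0.2,0,0,0,0,0,0.2,0,0,0,0,0,0,0,0,0]

```text
time_s: 24.82
ee_pos: [549.1, -7.7, 135.3]
ee_rot: [-180.0, -0.0, 90.0]
force: [-0.9, -0.3, -1.4]
gripper_width: 27.4
gripper_force: 35.0
```

Request:
step_arm:
  plan: [0,0,0.3,0,0,0,0,0,0.4,0,0,0,0,0,0.4,0,0,0,0,0,0.4,0,0,0,0,0,0,0,0,0]

```text
time_s: 25.23
ee_pos: [548.7, -7.7, 119.6]
ee_rot: [-179.9, -0.0, 90.0]
force: [-0.1, -0.2, -1.6]
gripper_width: 27.7
gripper_force: 35.0
```

Request:
step_arm:
  plan: [0,0,0.2,0,0,0,0,0,0.1,0,0,0,0,0,0,0,0,0,0,0,0,0,0,0]

```text
time_s: 25.57
ee_pos: [549.5, -7.7, 117.8]
ee_rot: [180.0, -0.0, 90.0]
force: [-0.1, -0.7, -0.8]
gripper_width: 27.4
gripper_force: 35.0
```

Request:
step_arm:
  plan: [0,0,0.1,0,0,0,0,0,0.05,0,0,0,0,0,0,0,0,0,0,0,0,0,0,0]

```text
time_s: 25.9
ee_pos: [549.4, -7.7, 116.3]
ee_rot: [180.0, -0.0, 90.0]
force: [0.6, -0.6, -1.4]
gripper_width: 27.2
gripper_force: 35.0
```

Request:
step_arm:
  plan: [0,0,0.05,0,0,0,0,0,0.05,0,0,0,0,0,0,0,0,0]

```text
time_s: 26.15
ee_pos: [549.4, -7.7, 115.2]
ee_rot: [-180.0, -0.0, 90.0]
force: [-0.2, -0.3, -1.0]
gripper_width: 28.0
gripper_force: 35.0
```

Request:
step_arm:
  plan: [0,0,0.05,0,0,0,0,0,0.05,0,0,0,0,0,0,0,0,0]

```text
time_s: 26.4
ee_pos: [549.4, -7.7, 114.1]
ee_rot: [-180.0, -0.0, 90.0]
force: [0.4, -0.1, -1.9]
gripper_width: 27.8
gripper_force: 35.0
```

Request:
step_arm:
  plan: [0,0,0.05,0,0,0,0,0,0,0,0,0,0,0,0,0,0,0]

```text
time_s: 26.65
ee_pos: [549.4, -7.7, 113.7]
ee_rot: [-180.0, -0.0, 90.0]
force: [-0.3, -0.7, -2.6]
gripper_width: 27.4
gripper_force: 35.0
```

Request:
step_arm:
  plan: [0,0,0.05,0,0,0,0,0,0,0,0,0,0,0,0,0,0,0]

```text
time_s: 26.9
ee_pos: [549.4, -7.7, 113.2]
ee_rot: [180.0, -0.0, 90.0]
force: [-0.0, -0.3, -2.0]
gripper_width: 27.4
gripper_force: 35.0
```

Request:
step_arm:
  plan: [0,0,0.05,0,0,0,0,0,0,0,0,0,0,0,0,0,0,0]

```text
time_s: 27.15
ee_pos: [549.6, -7.7, 113.0]
ee_rot: [180.0, -0.0, 90.0]
force: [0.1, -1.0, -0.5]
gripper_width: 27.3
gripper_force: 35.0
```

Request:
step_arm:
  plan: [0,0,0.05,0,0,0,0,0,0,0,0,0,0,0,0,0,0,0]

```text
time_s: 27.4
ee_pos: [549.8, -7.7, 112.9]
ee_rot: [179.9, -0.0, 90.0]
force: [-0.5, -0.2, 3.8]
gripper_width: 27.3
gripper_force: 35.0
```

Request:
step_arm:
  plan: [0,0,0.03,0,0,0,0,0,0,0,0,0,0,0,0,0,0,0]

```text
time_s: 27.65
ee_pos: [549.9, -7.7, 112.8]
ee_rot: [179.9, -0.0, 90.0]
force: [-0.5, 1.4, 7.1]
gripper_width: 27.8
gripper_force: 35.0
```

Seated on the shoulder at the expected height. Releasing.

Request:
step_arm:
  plan: [0,0,-0.06,0,0,0,0,0,0,0,0,0]
  newtons: 10

```text
time_s: 27.82
ee_pos: [549.7, -7.7, 112.8]
ee_rot: [180.0, -0.0, 90.0]
force: [-0.0, 0.0, 4.2]
gripper_width: 28.2
gripper_force: 10.0
```

Request:
step_arm:
  plan: [0,0,0,0,0,0,0,0,0,0,0,0,0,0,0,0,0,0,0,0,0,0,0,0,0,0,0,0,0,0]
  hand: 5.5

```text
time_s: 28.23
ee_pos: [549.3, -7.7, 112.2]
ee_rot: [-180.0, -0.0, 90.0]
force: [0.1, 0.5, -0.8]
gripper_width: 54.4
gripper_force: 0.0
```

Request:
step_arm:
  plan: [0,0,-0.5,0,0,0,0,0,-1.0,0,0,0,0,0,-2.0,0,0,0,0,0,-3.0,0,0,0,0,0,-3.0,0,0,0]

```text
time_s: 28.65
ee_pos: [549.0, -7.7, 209.0]
ee_rot: [-179.9, -0.0, 90.0]
force: [0.3, -0.4, 0.0]
gripper_width: 55.3
gripper_force: 0.0
```

Request:
step_arm:
  plan: [0,0,-2.0,0,0,0,0,0,0,0,0,0,0,0,0,0,0,0]

```text
time_s: 28.9
ee_pos: [550.1, -7.8, 229.5]
ee_rot: [179.8, 0.0, 90.0]
force: [0.3, -0.5, -0.9]
gripper_width: 55.0
gripper_force: 0.0
```

Run:
```python
from h import *
f=viewer.grab_frame('wrist');g=viewer.grab_frame('scene')
a=cv2.resize(f['img'][60:400,150:490],(400,400));b=cv2.resize(g['img'][130:290,240:400],(400,400),interpolation=cv2.INTER_CUBIC)
cv2.imwrite('pics/end.png',np.hstack([a,b])[:,:,::-1]);print(sensors.state()['time_s'])
```

```text
29.0
```

View pics/end.png

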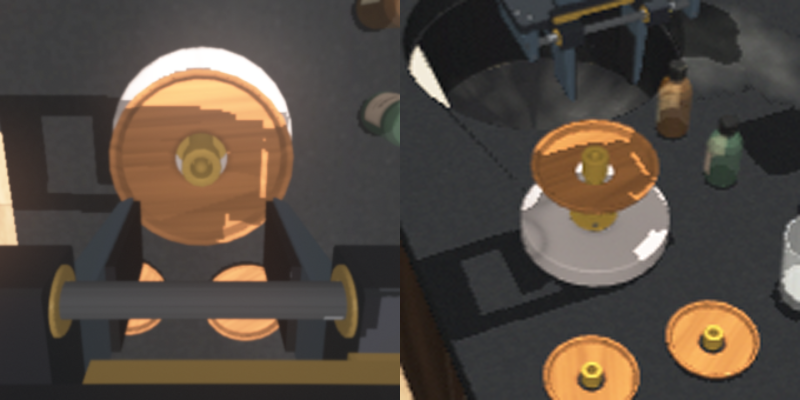

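The final picture shows the dish lying flat on the post over the board. The spigot is inside the hub at (202,165), the gripper is clear, and the bottles and tumbler still stand where they were.

```bash
python3 -c "
from workcell import env
print(env.job_done())"
```

```text
the job is handed in; nothing more can be done
None
```

The post is fully home in the bushing, pressed with at most about 26 N, and the large dish lies flat on its shoulder. The bottles and tumbler were not touched, and I handed the job in at about 29 s on the robot's clock, with no verdict returned.

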